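# Light the burner under the filled dumpling steamer

## Task

One of the two steamers on the hob is filled with dumplings and the other is empty: light the burner under the filled one by turning that burner's dial (the one right in front of it, on the robot's side) clockwise past its first two clicks to the third, ignition, and hold it there against its return spring. The program finishes while still holding the dial at ignition; do not let go. Leave the other burner's dial off, and do not shift the steamers or the other things on the table and hob.

Things in the scene. Friction and masses are not known exactly. Their poses are not given: they have to be found in the camera images.
- hob: fixed steel two-burner table hob, 380 mm deep (x), 600 mm wide (y), top 55 mm above its origin, the centre of its underside; x points away from the robot, y to its left. Position and yaw vary. The two dials stand on its front strip, 150 mm nearer the robot than its centre and 150 mm to either side; the burners are 200 mm behind the dials
- burner_left (a point): centre of the left burner's pot support (hob's +y side), 67 mm above the table, at the height on which a steamer stands; 200 mm behind the left dial
- burner_right (a point): centre of the right burner's pot support (hob's -y side), 67 mm above the table, at the height on which a steamer stands; 200 mm behind the right dial
- dial_left (a joint): turn of the dial in front of the left burner (hob's +y side). 0 = off, its rest; grows clockwise seen from above. Clicks at 0.4, 0.8 and 1.2 rad, the third being ignition; hard stop at 1.25. A spring drives it back to 0 from anywhere when let go: 0.06 N m near 0, rising to 0.16 N m at 1.2, with a ripple of 0.04 N m from the clicks.
- dial_right (a joint): turn of the dial in front of the right burner (hob's -y side). 0 = off, its rest; grows clockwise seen from above. Clicks at 0.4, 0.8 and 1.2 rad, the third being ignition; hard stop at 1.25. A spring drives it back to 0 from anywhere when let go: 0.06 N m near 0, rising to 0.16 N m at 1.2, with a ripple of 0.04 N m from the clicks.
- dial_left_top (a point): centre of the left dial's top, on its upright axis. Black grip bar 50 mm long, 14 wide, 30 high on a 5 mm thick disc 50 mm across; disc top 30 mm and hob top 40 mm below this point. x runs along the bar to the white pointer line, turning with it; at rest along the hob's x, away from the robot. Dots on the hob: off (white), clicks 1, 2 (yellow, orange), 3 (larger, red).
- dial_right_top (a point): centre of the right dial's top, on its upright axis. Black grip bar 50 mm long, 14 wide, 30 high on a 5 mm thick disc 50 mm across; disc top 30 mm and hob top 40 mm below this point. x runs along the bar to the white pointer line, turning with it; at rest along the hob's x, away from the robot. Dots on the hob: off (white), clicks 1, 2 (yellow, orange), 3 (larger, red).
- steamer_full: loose steel steamer, with seven cream-white dumplings on its inner grid; 210 mm across, 88 mm high, open at the top, two wooden handles on its y sides reaching 127 mm from the axis; origin at the centre of its underside. It stands on one of the hob's two burners, which one varies.
- steamer_empty: loose steel steamer, with only its bare perforated grid inside; 210 mm across, 88 mm high, open at the top, two wooden handles on its y sides reaching 127 mm from the axis; origin at the centre of its underside. It stands on one of the hob's two burners, which one varies.
- salt_jar: bystander: small glass jar with green cap, 48 mm across, 70 mm high, on the hob's front strip between the dials; origin at the centre of its underside
- mixing_bowl: bystander: aluminium bowl, 180 mm across, 85 mm high, on the table to the right; origin at the centre of its underside
- soy_bottle: bystander: amber bottle with red cap, 60 mm across, 190 mm high, on the table to the left; origin at the centre of its underside
- dish: bystander: white dish, 150 mm across, 20 mm high, on the table to the left; origin at the centre of its underside
- chopping_block: bystander: round wooden block, 140 mm across, 45 mm high, on the table to the right; origin at the centre of its underside
- sauce_cup: bystander: small blue ceramic sauce cup, 60 mm across, 45 mm high, on the table in front of the hob at the right; origin at the centre of its underside

How it is judged (in metres and radians):
At the end, for the whole second after the job is handed in: the dial in front of the filled steamer's burner is at its third click (turned past 1.08 rad) with the robot pressing on it (over 0.5 N), the other dial is below 0.2 rad, and the steamers and bystanders stand within 30 mm of where they began (((horizontal distance between steamer_full and burner_left below 0.06 m and value of joint dial_left above 1.08 rad and value of joint dial_right below 0.2 rad and contact force between any of the fingers, the arm and dial_left above 0.5 N) or (horizontal distance between steamer_full and burner_right below 0.06 m and value of joint dial_right above 1.08 rad and value of joint dial_left below 0.2 rad and contact force between any of the fingers, the arm and dial_right above 0.5 N)) and distance of each of steamer_full, steamer_empty, salt_jar, mixing_bowl, soy_bottle, dish, chopping_block, sauce_cup from where it was at the start of the episode below 0.03 m); the arm keeps its last pose, push and grip.
It fails at once if the other burner's dial is turned (past 0.3 rad) ((horizontal distance between steamer_full and burner_left below 0.1 m and value of joint dial_right above 0.3 rad) or (horizontal distance between steamer_full and burner_right below 0.1 m and value of joint dial_left above 0.3 rad)).
It fails at once if a steamer is shifted by more than 30 mm or tipped (distance of any of steamer_full, steamer_empty from where it was at the start of the episode above 0.03 m or angle between any of steamer_full, steamer_empty's own z axis and vertical above 0.3 rad).
It fails at once if another thing is shifted by more than 30 mm (distance of any of salt_jar, mixing_bowl, soy_bottle, dish, chopping_block, sauce_cup from where it was at the start of the episode above 0.03 m).
It also fails if it takes over 32 s, if anything falls off the work surface, if the arm or the gripper's body presses on something with over 40 N, if the wrist force passes 120 N, or if a joint passes its speed limit or range.

## Robot

A 6-joint arm with a two-finger parallel gripper is mounted at the origin on the work surface. World frame = base frame: x ahead of the robot, y to its left, z up, the work surface at z = 0. Lengths are in mm, angles in rad, forces in N, time in s.
With the tool pointing down it reaches from about 350 to 725 mm from the base axis. Payload 4.3 kg.
Tool frame: the origin (TCP) lies on the centre line of the jaws, within the pads' length; the fingertips stand 25 mm ahead of it and the grasp point (between the pads) lies 6 mm ahead of it; z points along the fingers, y is the line along which they close (so a half turn about z gives the same grasp; the last joint's range is limited). The gripper opens to 85 mm and grips with 20 to 120 N. Pads are 22 mm wide; open, the fingers measure 114 mm over their backs; the gripper's body (76 mm by 85 mm) begins 54 mm behind the grasp point. The pads swing forward as they close: fully open they stand 13 mm farther back than shut.
Start: joints at [-1.41, 0.377, 0.081, 1.274, 0, 1.46], TCP at [153.823, -554.078, 256.329] pointing down, gripper open.
Joint ranges: [-2.72, 2.72], [-0.84, 1.66], [-1.02, 1.22], [-1.77, 2.12], [-1.37, 1.28], [-3.14, 3.14]. Speed limits (rad/s): [2.57, 2.57, 3.14, 3.14, 3.14, 3.14].

## Interface

Orientations are given as a unit quaternion [x, y, z, w].
In Python, from plant import sensors, optics, workorder gives the robot as it stands. The module is installed in compiled form; this text tells all that it offers.
- The arm moves only by the tool apply_moves, never from a script. Its argument "commands" is one flat list of numbers, 7 for each row, row after row: the turn, a rotation vector about the tool's x, y, z in rad, then the shift along the tool's x, y, z in m, then the closure, from 0 (fully open) to 1 (shut). A call has 1 to 20 rows; each row shifts and turns the commanded pose from where the row before left it, along the tool's axes as they then stand; what a row does not reach is not made up. A row lasts 1/10 s, in which the tool goes at most 50 mm and 8.59 degrees, less where a joint would pass 70% of its speed; a pose out of reach is approached as far as the arm can. A call is refused whole if a number of a shift passes 0.05 or a number of a turn 0.15, either way. A call with a gripper value outside its range is refused whole. The fingers move at their own pace and stop on an object; the grip force is fixed at half the most. Time passes only in rows, so rows that do not move let the fingers close. It gives the time, the measured TCP pose, the force and the opening at its end, in the units of the state.
- sensors.sense(): the state, without advancing time (a new reading comes with each control period).
- optics.camera(name): name is "side" or "top" or "wrist"; returns a dict with "color" (400x640x3 uint8, blue, green, red), "fov_y" (degrees; the focal length in pixels is half the picture's height over the tangent of half this angle, whatever the lens; pixels are square), "cx", "cy" (the principal point, pixels), "k1" (the pictures are not rectified: a ray, as slopes to the right and down, at radius r is drawn at 1 + k1 r^2 times it, then the intrinsics apply), "pose" (4x4, takes a point from camera to world coordinates); the wrist camera has in their place "tool_from_camera" (4x4, takes a point from camera to tool coordinates, whose origin is the TCP and whose axes are the flange's). Camera axes: x right, y down, z forward; pixel columns grow to the right and rows downward; lengths in mm; the calibration is good to about 2 mm. A picture is of the moment at which its call begins: read the wrist's pose just before it. There is no depth.
- workorder.job_done(): hands the job in, once; it reports no verdict.
Trained networks look in the newest picture that a camera, given by its name, has taken for a name from the list of things; names that differ only in an ending like _2 or _b are one class to them, and where a whole thing is asked for, a point or a joint stands for the part that bears it (a point fixed in the world has none). Each returns a list of dicts, best first, with "p" (0 to 1); they miss things now and then, are a little off and sometimes report something else, mostly with a low value. They report only what shows in the picture. A call takes as long as a camera call.
- optics.outline_of(name, camera): "region" (400x640 bool, what is visible of it) and "position" ([column, row] in pixels, amid what is visible of it).
The state is a dict: "time": time; "joint_positions": joint angles; "qd": joint speeds; "joint_torque": joint torques, N m; "position": TCP position; "orientation": TCP orientation; "ft_force": force on the tool from outside, world axes, zero at the start; "wrist_torque": the same for the moment, N m; "opening": finger opening in mm.
Only numpy, scipy, OpenCV 4.12 (cv2) and the standard library are available. Lean on these libraries where they do the work, as an engineer would, in place of code of your own. Each camera call takes 0.05 s, during which the arm holds its last target. There are 200 camera calls.

## Working session

There is one attempt and no reset: what is moved stays moved. The work goes in short steps, Python scripts to look and compute and a tool call to move; the robot and the scene stay as the last step left them, time stands still between calls to the robot, and variables do not carry over. Pictures are saved under pics/ and viewed, on a budget of 10 in all, crops included, one or two more only if the job needs it, and the job is handed in when it is done.

Besides the shell and the picture viewer there is one more tool, called after ">>>" as a command line: name --argument value ..., lists and objects as JSON in quotes. apply_moves: Moves the arm, as the interface text tells. Its arguments: {"type":"object","properties":{"commands":{"type":"array"}},"required":["commands"]}

```bash
mkdir -p pics
cat > h.py <<'E'
import numpy as np, cv2
from plant import sensors, optics, workorder
from scipy.spatial.transform import Rotation as R
def K(c):
    f=200/np.tan(np.radians(c['fov_y'])/2); return f
def ray(c,uv,T=None):
    f=K(c); d=np.array([(uv[0]-c['cx'])/f,(uv[1]-c['cy'])/f]); s=d.copy()
    for _ in range(30): s=d/(1+c['k1']*(s@s))
    T=c['pose'] if T is None else T
    T=np.array(T); v=T[:3,:3]@np.array([s[0],s[1],1]); return T[:3,3],v/np.linalg.norm(v)
def atz(c,uv,z,T=None):
    o,v=ray(c,uv,T); return o+v*(z-o[2])/v[2]
def proj(c,P,T=None):
    T=np.array(c['pose'] if T is None else T); p=np.linalg.inv(T)@np.append(P,1); s=p[:2]/p[2]
    s=s*(1+c['k1']*(s@s)); return s*K(c)+[c['cx'],c['cy']]
def tri(rs):
    A=0;b=0
    for o,v in rs:
        M=np.eye(3)-np.outer(v,v);A=A+M;b=b+M@o
    return np.linalg.solve(A,b)
def wristT(s,c):
    T=np.eye(4);T[:3,:3]=R.from_quat(s['orientation']).as_matrix();T[:3,3]=s['position'];return T@np.array(c['tool_from_camera'])
E
python3 - <<'E'
from h import *
s=sensors.sense();print(s['position'],R.from_quat(s['orientation']).as_matrix().round(3),s['time'],s['ft_force'],s['opening'])
cs={}
for n in('top','side','wrist'):
    cs[n]=c=optics.camera(n);cv2.imwrite(f'pics/{n}0.png',c['color'])
    print(n,c['fov_y'],c['k1'],np.array(c.get('pose',c.get('tool_from_camera'))).round(2).tolist())
for nm in('dial_left','dial_right','steamer_full','steamer_empty','salt_jar','sauce_cup','hob'):
    rs=[]
    for n in('top','side'):
        for o in optics.outline_of(nm,n)[:3]:
            print(nm,n,round(o['p'],2),np.round(o['position'],1),atz(cs[n],o['position'],{'d':90,'s':150,'h':55}[nm[0]]).round(0))
E
```

```text
[ 153.73132886 -553.43110622  255.37036853] [[ 0.964  0.268 -0.   ]
 [ 0.268 -0.964  0.002]
 [ 0.    -0.002 -1.   ]] 0.0 [-0.52249584 -0.05740298  0.03333453] 85.14442334216649
top 56.21847785049574 -0.013502756044577378 [[0.03, -0.99, 0.14, 344.37], [-1.0, -0.03, -0.01, 17.82], [0.02, -0.14, -0.99, 1387.03], [0.0, 0.0, 0.0, 1.0]]
side 53.829354722615385 0.027573915796821554 [[0.99, -0.12, 0.08, 418.04], [-0.14, -0.76, 0.63, -881.82], [-0.01, -0.63, -0.77, 1136.4], [0.0, 0.0, 0.0, 1.0]]
wrist 60.677490835238636 -0.03588086286900621 [[0.0, -0.96, -0.27, 68.07], [1.0, 0.0, 0.0, -0.11], [-0.0, -0.27, 0.96, -117.69], [0.0, 0.0, 0.0, 1.0]]
dial_left top 0.71 [266.3 196.6] [552. 188.  90.]
dial_left side 0.51 [319.6 156.8] [555. 166.  90.]
dial_right top 0.44 [349.8 208.7] [ 518. -105.   90.]
dial_right top 0.23 [478.9 243.4] [ 408. -558.   90.]
dial_right side 0.61 [318.7 222.7] [ 509. -135.   90.]
steamer_full top 0.94 [364.6 154.6] [ 697. -147.  150.]
steamer_full side 0.84 [378.3 215. ] [ 692. -176.  150.]
steamer_empty top 0.75 [278.1 134.9] [757. 150. 150.]
steamer_empty side 0.88 [374.  147.5] [748. 123. 150.]
steamer_empty side 0.65 [343.  227.5] [ 575. -206.  150.]
salt_jar top 0.65 [309.7 207.1] [511.  34. 150.]
salt_jar side 0.81 [313.4 186.3] [508. -28. 150.]
sauce_cup top 0.49 [184.9 187.4] [566. 453. 150.]
sauce_cup top 0.46 [419.7 271.5] [ 309. -332.  150.]
sauce_cup side 0.73 [262.  305.9] [ 318. -423.  150.]
sauce_cup side 0.15 [277.8 113.8] [419. 367. 150.]
hob top 0.58 [319.5 183.4] [612.   3.  55.]
hob side 0.87 [343.1 228. ] [ 590. -143.   55.]
```

Run:
```python
from h import *
t=cv2.imread('pics/top0.png');s=cv2.imread('pics/side0.png')
cv2.imwrite('pics/a.png',cv2.resize(t[90:290,190:450],None,fx=3,fy=3,interpolation=cv2.INTER_CUBIC))
cv2.imwrite('pics/b.png',cv2.resize(s[90:330,240:480],None,fx=2.5,fy=2.5,interpolation=cv2.INTER_CUBIC))
```

```text
(no output)
```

View pics/a.png

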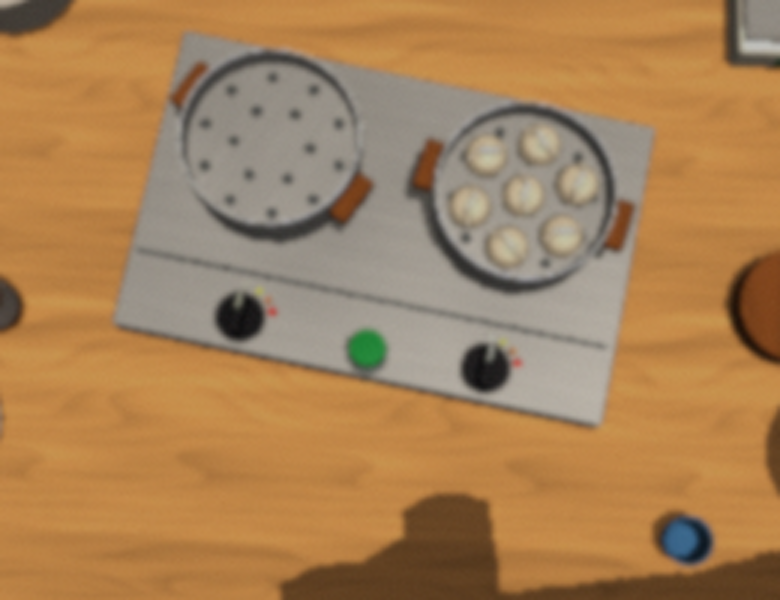

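View pics/b.png

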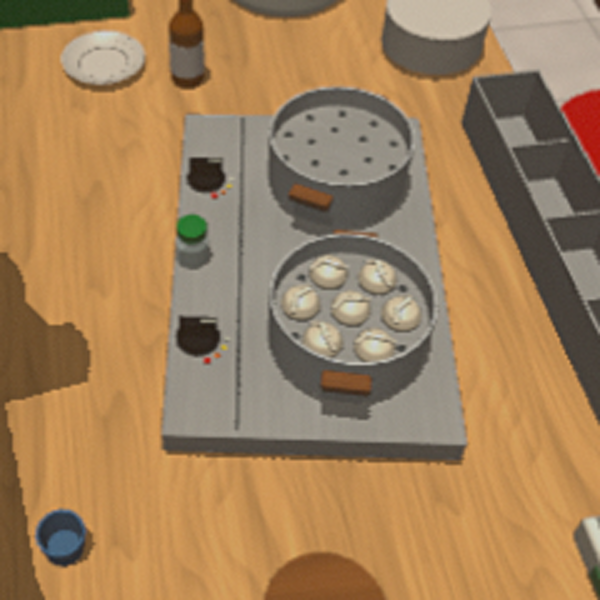

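The dumplings are in the right-hand steamer (crop a, about (522,195)). Its dial is at (486,367) and the left dial at (240,315). The salt jar is at (367,350). Next I'll fit the hob pose from its corners.

Run:
```python
from h import *
t=optics.camera('top');s=optics.camera('side')
A=lambda p:(np.array(p)/3+[190,90]-0.33)
B=lambda p:(np.array(p)/2.5+[240,90]-0.3)
ct={'fl':(116,325),'fr':(602,426),'br':(654,127),'bl':(187,33)}
cs={'fl':(187,115),'fr':(166,437),'br':(464,443)}
loc={'fl':(-190,300),'fr':(-190,-300),'br':(190,-300),'bl':(190,300)}
for k in ct: print(k,atz(t,A(ct[k]),55).round(1), atz(s,B(cs[k]),55).round(1) if k in cs else '', tri([ray(t,A(ct[k])),ray(s,B(cs[k]))]).round(1) if k in cs else '')
from scipy.optimize import least_squares
def res(q):
    c,si=np.cos(q[2]),np.sin(q[2]);f=lambda l:np.array([q[0]+c*l[0]-si*l[1],q[1]+si*l[0]+c*l[1],55])
    return np.concatenate([proj(t,f(loc[k]))-A(ct[k]) for k in ct]+[proj(s,f(loc[k]))-B(cs[k]) for k in cs])
r=least_squares(res,[612,0,-.2],x_scale=[100,100,.1]);q=r.x;print(q,r.fun.round(1))
c,si=np.cos(q[2]),np.sin(q[2])
for n,y in(('L',150),('R',-150)):
    P=np.array([q[0]-c*150-si*y,q[1]-si*150+c*y,95]);print(n,P.round(1),(proj(t,P)-[190,90])*3,(proj(s,P)-[240,90])*2.5)
a,b=[optics.outline_of('dial_right',n)[0]['position'] for n in('top','side')]
X=tri([ray(t,a),ray(s,b)]);print('dialR tri',X)
st=sensors.sense();print(st['time'])
Q=np.array([q[0]-c*150+si*150,q[1]-si*150-c*150]);T=R.from_quat(st['orientation']).as_matrix()
print('dxyz tool',T.T@(np.append(Q,200)-st['position']), np.hypot(*Q))
```

```text
fl [548.7 328.6  55. ] [556.3 324.5  55. ] [553.4 330.2  49.2]
fr [ 443.6 -254.7   55. ] [ 451.4 -262.3   55. ] [ 448.1 -256.7   44.6]
br [ 815.6 -319.5   55. ] [ 814.1 -323.9   55. ] [ 816.9 -320.9   49.3]
bl [918.5 262.7  55. ]  
[ 6.84130885e+02  3.30317179e+00 -1.75854285e-01] [-0.9 -0.2  1.2 -0.2  1.5 -0.8 -0.7 -1.3 -1.9 -1.  -2.3 -0.7  1.6  0.2]
L [562.7 177.2  95. ] [238.22388097 310.40994129] [202.838099  158.8687408]
R [ 510.2 -118.1   95. ] [490.8919124  362.17652504] [195.4855182 319.3417732]
dialR tri [ 406.14078551 -288.39269285  317.29240008]
1.05
dxyz tool [ 459.99768552 -324.72539136   56.30619427] 523.7014967142476
```

>>> apply_moves --commands '[0,0,-0.15,0,0,0,0,0,0,-0.15,0,0,0,0,0,0,-0.15,0,0,0,0,0,0,-0.15,0,0,0,0,0,0,-0.15,0,0,0,0,0,0,-0.15,0,0,0,0,0,0,-0.15,0,0,0,0,0,0,-0.15,0,0,0,0,0,0,-0.15,0,0,0,0,0,0,-0.15,0,0,0,0,0,0,-0.15,0,0,0,0,0,0,-0.15,0,0,0,0,0,0,-0.15,0,0,0,0,0,0,-0.15,0,0,0,0,0,0,-0.15,0,0,0,0,0,0,-0.15,0,0,0,0,0,0,-0.15,0,0,0,0,0,0,-0.145,0,0,0,0]'

```text
time: 2.85
position: [153.8, -554.1, 256.3]
orientation: [0.085, 0.996, -0.0, 0.0]
ft_force: [0.2, -0.0, -0.2]
opening: 85.5
```

Run:
```python
from h import *
st=sensors.sense();T=R.from_quat(st['orientation']).as_matrix()
print(st['time'],st['joint_positions'],np.arctan2(T[1,0],T[0,0]),T.T@(np.array([510.2,-118.1,255])-st['position']))
```

```text
2.85 [-1.41028444e+00  3.77279586e-01  8.09973580e-02  1.27438190e+00
 -1.54531399e-05 -1.24053457e+00] 2.9718427853882674 [-277.59629648  489.92058541    1.28412907]
```

>>> apply_moves --commands '[0,0,0,-0.0198,0.035,0,0,0,0,0,-0.0198,0.035,0,0,0,0,0,-0.0198,0.035,0,0,0,0,0,-0.0198,0.035,0,0,0,0,0,-0.0198,0.035,0,0,0,0,0,-0.0198,0.035,0,0,0,0,0,-0.0198,0.035,0,0,0,0,0,-0.0198,0.035,0,0,0,0,0,-0.0198,0.035,0,0,0,0,0,-0.0198,0.035,0,0,0,0,0,-0.0198,0.035,0,0,0,0,0,-0.0198,0.035,0,0,0,0,0,-0.0198,0.035,0,0,0,0,0,-0.0198,0.035,0,0,0,0,0,0,0,0,0,0,0,0,0,0,0,0]'

```text
time: 4.45
position: [512.6, -119.6, 256.2]
orientation: [0.087, 0.996, -0.0, -0.0]
ft_force: [-0.3, -0.2, 0.2]
opening: 85.7
```

Run:
```python
from h import *
st=sensors.sense();c=optics.camera('wrist');cv2.imwrite('pics/w1.png',c['color'])
T=wristT(st,c);print(st['position'],T.round(2).tolist())
print(proj(c,[510.2,-118.1,95],T),[ (o['p'],o['position'],atz(c,o['position'],85,T)) for o in optics.outline_of('dial_right','wrist')])
```

```text
[ 512.62973766 -119.55100104  256.1582607 ] [[0.17, 0.95, 0.26, 446.61], [0.99, -0.17, -0.05, -107.57], [-0.0, 0.27, -0.96, 373.88], [0.0, 0.0, 0.0, 1.0]]
[316.94381767 184.16636544] [(0.85, [320.9, 176.7], array([ 506.56729359, -113.98491663,   85.        ]))]
```

View pics/w1.png

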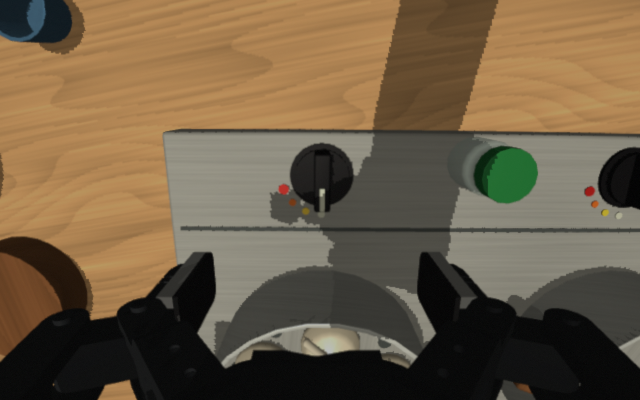

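The dial is upright in the wrist view at (322,173), with its bar at about x=322, rows 150–212. The pointer is at the bottom, on the far side, and the click dots run left of it. The jar is well clear. I'll take a second, lower wrist view shifted sideways.

>>> apply_moves --commands '[0,0,0,0,0.03,0.03,0,0,0,0,0,0.03,0.03,0,0,0,0,0,0,0,0,0,0,0,0,0,0,0]'

```text
time: 4.95
position: [521.8, -61.7, 195.9]
orientation: [0.088, 0.996, -0.0, -0.001]
ft_force: [-0.3, -0.4, -0.2]
opening: 85.3
```

Run:
```python
from h import *
st=sensors.sense();c=optics.camera('wrist');cv2.imwrite('pics/w2.png',c['color'])
T=wristT(st,c);print(st['position'].tolist(),T.tolist())
u=proj(c,[510.2,-118.1,95],T);print(u)
a=cv2.imread('pics/w1.png')[135:225,260:360]
x,y=np.clip((u-[50,45]).astype(int),0,[540,310]);print(x,y)
b=c['color'][y:y+90,x:x+100]
cv2.imwrite('pics/w12.png',cv2.resize(np.hstack([a,b]),None,fx=4,fy=4,interpolation=cv2.INTER_CUBIC))
```

```text
[521.7774437754138, -61.74525764134314, 195.9161902555163] [[0.17525302416670926, 0.9492007707795521, 0.26135086430300314, 455.9729981419936], [0.9845233292992857, -0.1688472734927159, -0.04695116930946453, -49.600560390677046], [-0.00043770523501820486, 0.26553435744848547, -0.9641012983232351, 313.73900438656943], [0.0, 0.0, 0.0, 1.0]]
[229.72722965 206.33214262]
179 161
```

View pics/w12.png

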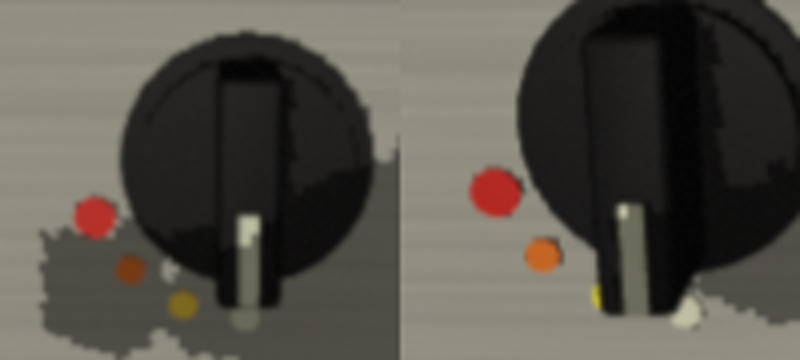

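Run:
```python
from h import *
c=optics.camera('wrist');Tt=np.array(c['tool_from_camera'])
T2=wristT(sensors.sense(),c)
T1=np.array([[0.1753,0.9492,0.2613,446.61],[0.9845,-.1688,-.047,-107.57],[-.0004,.2655,-.9641,373.88],[0,0,0,1]])
p1=lambda u:np.array(u)/4+[260,135]-.4
p2=lambda u:(np.array(u)-[400,0])/4+[179,161]-.4
E={'near':((248.5,80),(621,37)),'far':((248.5,305),(637,312)),'nearL':((217,80),(582,37)),'farL':((217,305),(600,312)),'red':((95,217),(496,193)),'orange':((130,269),(543,256))}
P={}
for k,(a,b) in E.items():
    P[k]=tri([ray(c,p1(a),T1),ray(c,p2(b),T2)]);print(k,P[k].round(1),'z95:',atz(c,p1(a),95,T1).round(1),atz(c,p2(b),95,T2).round(1))
n,f=[(atz(c,p1(E[k][0]),95,T1)+atz(c,p2(E[k][1]),95,T2))/2 for k in('near','far')]
m=(n+f)/2;d=f-n;print('centre',m,'len',np.hypot(*d[:2]),'yaw',np.arctan2(d[1],d[0]))
s=sensors.sense();M=R.from_quat(s['orientation']).as_matrix();print(s['time'],np.arctan2(M[1,0],M[0,0])-np.pi,'tool shift to z120',M.T@(np.append(m[:2],120)-s['position']))
```

```text
near [ 487.  -110.    97.6] z95: [ 486.  -110.1   95. ] [ 488.7 -110.8   95. ]
far [ 532.8 -117.9  100.9] z95: [ 533.4 -118.3   95. ] [ 536.2 -119.7   95. ]
nearL [ 485.9 -116.3   97.3] z95: [ 484.9 -116.4   95. ] [ 487.6 -117.1   95. ]
farL [ 532.1 -124.5   99.7] z95: [ 532.3 -124.9   95. ] [ 535.1 -126.    95. ]
red [ 517.6 -151.3   62.1] z95: [ 508.7 -146.7   95. ] [ 511.  -138.1   95. ]
orange [ 531.6 -145.5   62.2] z95: [ 521.2 -141.7   95. ] [ 523.4 -133.1   95. ]
centre [ 511.08940022 -114.69355574   95.        ] len 48.239759479230926 yaw -0.17839999454042926
5.05 -0.17765791831534417 tool shift to z120 [  3.02766819 -53.40292575  77.54060756]
```

>>> apply_moves --commands '[0,0,0,0.0015,-0.0267,0.01,0,0,0,0,0.0015,-0.0267,0.01,0,0,0,0,0,0,0.03,0,0,0,0,0,0,0.015,0,0,0,0,0,0,0.015,0,0,0,0,0,0,0.01,0,0,0,0,0,0,0.01,0,0,0,0,0,0,0,0]'

```text
time: 5.85
position: [510.2, -113.5, 95.7]
orientation: [0.088, 0.996, 0.0, -0.0]
ft_force: [0.4, -1.0, -0.9]
opening: 85.1
```

>>> apply_moves --commands '[0,0,0,0,0,0,0.3,0,0,0,0,0,0,0.5,0,0,0,0,0,0,0.7,0,0,0,0,0,0,1,0,0,0,0,0,0,1,0,0,0,0,0,0,1,0,0,0,0,0,0,1,0,0,0,0,0,0,1]'

```text
time: 6.65
position: [510.7, -114.2, 96.9]
orientation: [0.088, 0.996, -0.001, 0.0]
ft_force: [-2.1, -5.1, 4.5]
opening: 12.9
```

Run:
```python
from h import *
s=sensors.sense();c=optics.camera('wrist');d=optics.camera('side')
cv2.imwrite('pics/c.png',np.hstack([cv2.resize(c['color'],(400,250)),cv2.resize(d['color'][130:270,250:420],(364,300))[:250]]))
M=R.from_quat(s['orientation']).as_matrix()
print(s['position'],s['opening'],s['ft_force'],s['wrist_torque'],s['joint_positions'],np.arctan2(M[1,0],M[0,0])-np.pi,M.T@s['ft_force'])
```

```text
[ 510.74485463 -114.18910257   96.87068215] 12.853541063359991 [-2.12410907 -5.07226055  4.48394205] [-0.85047754  0.46901041 -0.05033608] [-0.33992608  0.37983856 -0.34957137  0.84032925 -0.00232378 -0.16340957] -0.17651691249878354 [ 1.19742347 -5.37747901 -4.47149854]
```

View pics/c.png

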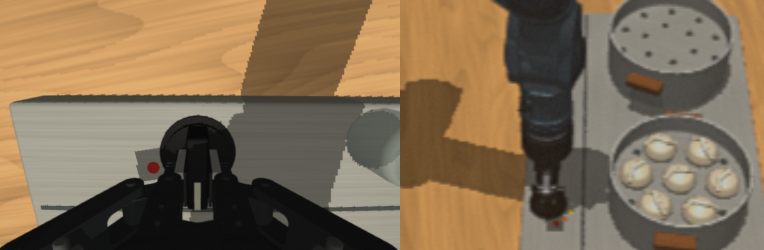

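The fingers hold the bar, at 13 mm opening. I'll ease the small offset, then turn clockwise.

>>> apply_moves --commands '[0,0,0,0,-0.001,-0.002,1,0,0,0.1,0,0,0,1,0,0,0.1,0,0,0,1,0,0,0.1,0,0,0,1,0,0,0.1,0,0,0,1,0,0,0,0,0,0,1]'

```text
time: 7.35
position: [510.6, -114.5, 97.0]
orientation: [0.285, 0.959, -0.0, -0.0]
ft_force: [2.9, -4.8, -9.8]
opening: 12.7
```

```bash
cat > st.py <<'E'
from h import *
s=sensors.sense()
M=R.from_quat(s['orientation']).as_matrix()
print(s['time'],s['position'],s['opening'],s['ft_force'],s['wrist_torque'],s['joint_positions'].round(2) if hasattr(s['joint_positions'],'round') else s['joint_positions'],'turn',(np.pi-0.178-np.arctan2(M[1,0],M[0,0])),'Ftool',M.T@s['ft_force'])
E
python3 st.py
```

```text
7.35 [ 510.61528899 -114.52588163   96.99167916] 12.70785166011944 [ 2.90583964 -4.82020441 -9.81703041] [-0.90949977 -0.6789604   0.04727516] [-0.34  0.38 -0.35  0.84 -0.    0.24] turn 0.39943313285854654 Ftool [-5.06622899 -2.44504587  9.8187288 ]
```

>>> apply_moves --commands '[0,0,0,-0.001,0,0.001,1,0,0,0.1,0,0,0,1,0,0,0.1,0,0,0,1,0,0,0.1,0,0,0,1,0,0,0.1,0,0,0,1,0,0,0.1,0,0,0,1,0,0,0.1,0,0,0,1,0,0,0.1,0,0,0,1,0,0,0.1,0,0,0,1,0,0,0.02,0,0,0,1,0,0,0,0,0,0,1,0,0,0,0,0,0,1]'

```text
time: 8.55
position: [510.3, -114.9, 96.9]
orientation: [0.642, 0.767, -0.001, -0.001]
ft_force: [-4.2, -3.8, -0.7]
opening: 12.7
```

```bash
python3 st.py
python3 - <<'E'
from h import *
c=optics.camera('wrist');d=optics.camera('side');t=optics.camera('top')
k=cv2.resize(c['color'][120:340,200:460],None,fx=1.6,fy=1.6,interpolation=cv2.INTER_CUBIC)
a=cv2.resize(d['color'][90:290,240:420],(380,352),interpolation=cv2.INTER_CUBIC)
cv2.imwrite('pics/d.png',np.hstack([k,a]))
E
```

```text
8.55 [ 510.31378549 -114.92046687   96.92626248] 12.677016733911307 [-4.19309212 -3.80711442 -0.68390679] [-0.87560274  0.44305322  0.12559273] [-0.34  0.38 -0.35  0.84 -0.    1.05] turn 1.2161514781234528 Ftool [-3.0106755  -4.79532137  0.69612941]
```

View pics/d.png

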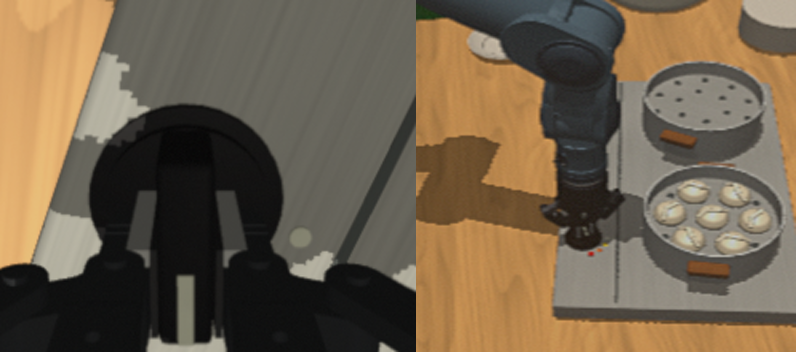

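The bar has turned with the jaws: the pointer is still centred between the fingers at about (185,310), and the white off dot now sits to the right at (300,238). The turn is about 1.2 rad, with a steady spring torque. I'll hand in while holding.

```bash
python3 -c "
from h import *
print(workorder.job_done())"; python3 st.py
```

```text
the job is handed in; nothing more can be done
None
the job is handed in; nothing more can be done
```

I turned the right dial, the one in front of the steamer with the dumplings, clockwise to ignition. I handed the job in at about 8.7 s with the gripper still holding the dial.

**Last checks:**
- **Dial angle:** the tool turned 1.216 rad from rest, and the wrist image shows the bar still lined up with the jaws. I took the angle from the gripper, because the dial's own angle can't be read.
- **Grip:** the fingers are at 12.7 mm on the 14 mm bar. The side force on the tool is about 5 N, and the twist about the vertical is about 0.13 N m, roughly what the spring should give.
- **Other things:** I saw nothing moved in the last image (side view), but I didn't measure any positions again. I never touched the left dial. The arm hides it in that image, so I couldn't check it by eye.

**Disagreements:**
- **Dial height:** the two wrist views put the dial top at 98–101 mm, against 95 mm from the given sizes. I used 95 mm.
- **Dial position:** the first top and side network estimate was useless (317 mm high). I used the hob corners and the wrist views instead, and they agreed to about 4 mm.
- **After gripping:** offsets of 1–2 mm gave vertical forces of up to about 10 N. I eased these before finishing the turn.

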